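# Load the mould warmer and shut its hatch on the seal

## Task

Set the large deep steel mould down flat in the free half of the warmer's well, without dropping it and without shifting the two small moulds already warming there. Then push the sliding hatch along its track until it shuts against the rubber seal in the end frame, press it home for a second with about 10 newtons on the seal (beyond what the track itself resists) without crushing the seal, and let go so that it stays snugly shut. Leave the other things on the bench where they are.

Things in the scene. Friction and masses are not known exactly. Their poses are not given: they have to be found in the camera images.
- mould: the mould to load: the larger, deeper open steel tray on the bench right of the warmer, 62 (its x) x 42 (its y) mm over its rim, 22 mm high, the rim 6 mm high at the top; about 90 g. Origin at its centre, half-way up; z up. Grip it across its 42 mm width. A smaller shallow mould lies on the bench near it, in either order
- warmer: low white bench-top heater with a blue panel, fixed, 210 (x) x 410 (y) mm. Origin on the table, x away from the blue front, y along the hatch's tracks (from -215 to +195 mm), z up. Its well is at the -y end; the hatch is parked towards +y and shuts towards -y. The walls are 90 mm high, the tracks along both long sides (beyond 82 mm in x) reach 102 mm, the end frame's lip 107 mm
- well (a point): centre of the well's floor, 2 mm above the floor proper (which is 40 mm above the table); axes as the warmer's. The well is open at the top, 146 (x) x 150 (y) mm inside and 50 mm deep. The two small moulds stand in its -y half; the +y half is free. The parked hatch may cover up to 15 mm of the well at its +y side
- warm_a_mid (a point): one of two small shallow steel moulds, 46 x 32 x 10 mm, that already stand on the well floor; point at its centre, half-way up. To be left where it is
- warm_b_mid (a point): the other small mould in the well, same size; point at its centre. To be left where it is
- shallow_mid (a point): small shallow steel mould on the bench, 46 x 32 x 10 mm; centre. Bystander
- forceps_mid (a point): steel forceps lying on the bench, 130 mm long; middle. Bystander
- cassettes_mid (a point): stack of white plastic cassettes 40 x 28 x 24 mm; middle. Bystander
- reagent_mid (a point): white bottle, 60 mm across, 130 mm high; middle. Bystander
- beaker_mid (a point): steel beaker, 70 mm across, 90 mm high; middle. Bystander
- hatch: the sliding hatch: dark steel plate 163 (x) x 180 (y) x 6 mm sliding along y, axes as the warmer's. Origin at the middle of its underside, 92 mm above the table; leading edge 90 mm from it on the -y side. It starts 150 to 185 mm from where its origin is over the well's centre. The dry track resists with about 4 N (a little more with speed) and the hatch stays where it is left
- grip_bar (a point): centre of the upright steel bar on top of the hatch, 74 (x) x 10 (y) x 28 mm high, its top 126 mm above the table and the plate's top 98 mm above it. Push on its +y face or pinch it across its 10 mm
- end_frame: the fixed aluminium frame at the warmer's -y end, axes as the warmer's; origin 205 mm from the warmer's along -y, 90 mm up. It holds a sprung rubber seal on an adjustable carrier: its face lies anywhere from 5 to 31 mm in front of this origin (towards +y), so the shut hatch's origin may lie from 10 mm beyond the well's centre (-y) to 16 mm short of it. It is unseen: only the push tells
- lip (a point): middle of the top of the end frame's lip, 107 mm up, which hides the seal and the hatch's edge. The seal starts to give at 2 N and stiffens by 6 N per mm; it is seated once it has carried 7 N or more for 0.3 s and is crushed above 16 N. The track's 4 N comes on top of this at the bar. After release the track holds the hatch against the seal's spring
Mind the look-alikes: they are no part of the job. What is shaped like the mould but brown or green is not meant.

How it is judged:
By the outcome, as a careful person would: the job done as asked, in the order asked, and still so for the second after the job is handed in, with the robot touching nothing.
It also fails if it takes over 72 s, if anything falls off the work surface, if the arm or the gripper's body presses on something with over 40 N, if the wrist force passes 120 N, or if a joint passes its speed limit or range.

## Robot

A 6-joint arm with a two-finger parallel gripper is mounted at the origin on the work surface. World frame = base frame: x ahead of the robot, y to its left, z up, the work surface at z = 0. Lengths are in mm, angles in rad, forces in N, time in s.
With the tool pointing down it reaches from about 350 to 775 mm from the base axis. Payload 7.3 kg.
Tool frame: the origin (TCP) lies midway between the tips of the shut fingers; the grasp point (between the pads) lies 19 mm behind it (bot.grip_depth is the distance from the TCP to the grasp point, in mm); z points along the fingers, x is the direction in which the jaws open and shut, and the axes are right-handed (so a half turn about z gives the same grasp; the last joint's range is limited). The gripper opens to 92 mm and grips with 3 to 60 N. Pads are 19 mm wide; open, the fingers measure 130 mm over their backs; the gripper's body (75 mm by 190 mm) begins 47 mm behind the grasp point.
Start: joints at [-1.255, 0.342, 1.524, -0, 1.275, -0.146], TCP at [233.943, -470.016, 226.741] pointing down, gripper open.
Joint ranges: [-2.53, 2.53], [-0.77, 2.02], [0.04, 2.7], [-1, 4.14], [0.28, 2.66], [-3.11, 3.11]. Speed limits (rad/s): [2.57, 2.57, 3.14, 3.14, 3.14, 3.14].

## Interface

Orientations are given as [roll, pitch, yaw] about the fixed x, y, z axes, in that order (R = Rz(yaw) Ry(pitch) Rx(roll)).
In Python, from plant import bot gives the robot as it stands. The module is installed in compiled form; this text tells all that it offers.
- The arm moves only by the shell command python3 -m inch 'ROWS'. ROWS is JSON, a list that holds one entry, the list of rows, each a list of 7 numbers: the shift along the tool's x, y, z each as a share of 0.2 m, from -1 to 1, then the turn, a rotation vector about the tool's x, y, z each as a share of 45 degrees, from -1 to 1, then the closure, from -1 (fully open) to 1 (shut), so that 0 is half open. A call has exactly 10 rows; each row is the pose to reach, as a shift and turn from the pose commanded when the call began, along the tool's axes at that moment; what a row does not reach only later rows make up. A row lasts 1/8 s, in which the tool goes at most 62.5 mm and 10.7 degrees, less where a joint would pass 70% of its speed; a pose out of reach is approached as far as the arm can. A call with a number of a shift or a turn outside -1 to 1 is refused whole. A call with a gripper value outside its range is refused whole. The fingers move at their own pace and stop on an object; the grip force is fixed at half the most. Time passes only in rows, so rows that repeat a pose let the fingers close, or fill a call up. It gives the time, the measured TCP pose, the force and the opening at its end, in the units of the state.
- bot.get_obs(): the state, without advancing time (a new reading comes with each control period).
- bot.capture(name): name is "scene" or "side" or "wrist"; returns the picture (400x640x3 uint8, red, green, blue); there is no depth.
- bot.camera_params(name): a dict with "fx", "fy", "cx", "cy" (pixels), "k1" (the pictures are not rectified: a ray, as slopes to the right and down, at radius r is drawn at 1 + k1 r^2 times it, then the intrinsics apply), "R" (3x3) and "t" (3): a world point X has camera coordinates R X + t; the wrist camera has in their place "T_tool_cam" (4x4, takes a point from camera to tool coordinates, whose origin is the TCP and whose axes are the tool frame's). Camera axes: x right, y down, z forward; pixel columns grow to the right and rows downward; lengths in mm; the calibration is good to about 2 mm. A picture is of the moment at which its call begins: read the wrist's pose just before it. camera_params takes no time and is no camera call.
- bot.close_job(): hands the job in, once; it reports no verdict.
The state is a dict: "time": time; "joint_positions": joint angles; "dq": joint speeds; "tau": joint torques, N m; "tool_pos": TCP position; "tcp_rot": TCP orientation; "contact_force": force on the tool from outside, world axes, zero at the start; "moment": the same for the moment, N m; "grip_width": finger opening in mm.
Only numpy, scipy, OpenCV 4.12 (cv2) and the standard library are available. Lean on these libraries where they do the work, as an engineer would, in place of code of your own. Each camera call takes 0.05 s, during which the arm holds its last target.

## Working session

There is one attempt and no reset: what is moved stays moved. The work goes in short steps, Python scripts to look and compute and a shell command to move; the robot and the scene stay as the last step left them, time stands still between calls to the robot, and variables do not carry over. Pictures are saved under pics/ and viewed, and the job is handed in when it is done.

```bash
mkdir -p pics; python3 - <<'E'
from plant import bot
import cv2
o=bot.get_obs(); print({k:(v if not hasattr(v,'tolist') else v.tolist()) for k,v in o.items()})
for n in ["scene","side"]:
    im=bot.capture(n); cv2.imwrite(f"pics/{n}0.png",im[:,:,::-1])
    p=bot.camera_params(n); print(n,p)
print(bot.camera_params("wrist"))
E
```

```text
{'time': 0.0, 'joint_positions': [-1.25500552694418, 0.34271633247744726, 1.5250253546111456, -3.8822014766800936e-05, 1.2753946894470476, -0.14599644703162068], 'dq': [-0.0005706817952557344, 0.0010783986982278609, -0.0011396871076887324, -0.0009679821659218447, -0.0003486019790241547, -0.0007205196685286894], 'tau': [-0.002270696422783658, -43.12501788139343, -24.42255735397339, 0.0716648530215025, 0.05588639876805246, -0.00014118984381639166], 'tool_pos': [233.7947414374663, -469.60901778001676, 226.04537154840958], 'tcp_rot': [-3.1414048031868687, 0.0015327007376735313, -1.1089976052613573], 'contact_force': [0.046578822378595286, 0.46624740488498184, -0.3435600434839944], 'moment': [-0.028948743190721722, -0.08808302861811913, 0.011443433146486272], 'grip_width': 91.26094275742389}
scene {'fx': 365.43735033165393, 'fy': 365.43735033165393, 'cx': 325.2487253140592, 'cy': 202.1668135189847, 'k1': -0.0638716448806833, 'R': array([[-0.19845441,  0.98007601,  0.00817689],
       [ 0.76851541,  0.16078265, -0.61930041],
       [-0.60827618, -0.11661883, -0.78511155]]), 't': array([ 10
[... 177 characters left out ...]
29, 'R': array([[-0.98773748, -0.15581719, -0.00978121],
       [-0.07546062,  0.53131951, -0.84380405],
       [ 0.13667612, -0.83271879, -0.53656226]]), 't': array([ 543.67854162,  117.6112586 , 1086.98347355])}
{'fx': 299.7699372238101, 'fy': 299.7699372238101, 'cx': 319.6068827323941, 'cy': 199.71518489900217, 'k1': -0.052986625365409386, 'T_tool_cam': array([[ 9.99997890e-01, -1.00835015e-03, -1.78959339e-03,
         9.24450062e-01],
       [ 1.46336285e-03,  9.61108708e-01,  2.76166452e-01,
        -7.46414067e+01],
       [ 1.44152131e-03, -2.76168488e-01,  9.61108156e-01,
        -1.59161054e+02],
       [ 0.00000000e+00,  0.00000000e+00,  0.00000000e+00,
         1.00000000e+00]])}
```

View pics/scene0.png

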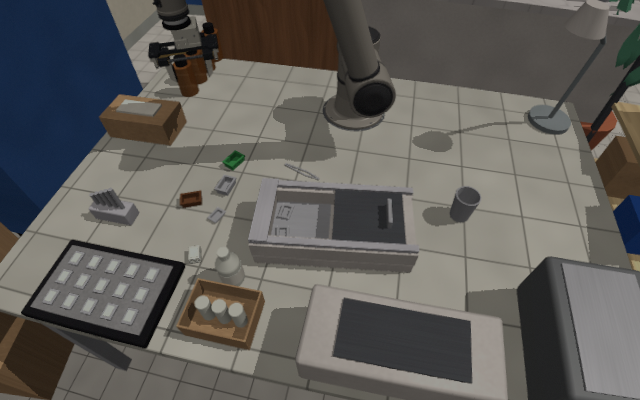

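View pics/side0.png

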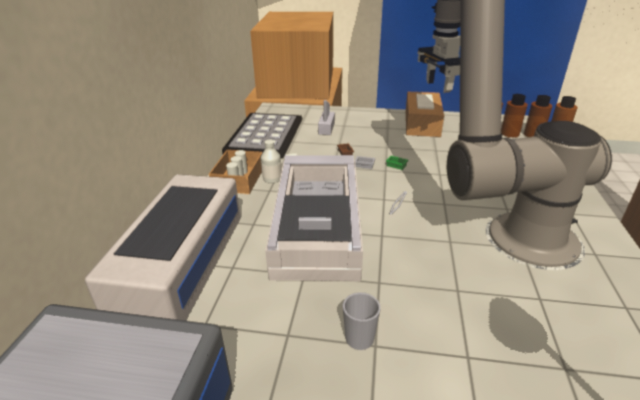

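The scene view shows these candidates for the mould:
- grey tray at (225,184): the larger one, likely the mould
- grey tray at (215,216): smaller, likely the shallow one
- brown tray at (191,199) and green tray at (234,160): decoys
- two small trays inside the well at (285,212) and (281,231)

I'll check the choice in a crop.

```bash
cat > h.py <<'E'
import numpy as np, cv2
from plant import bot
from scipy.spatial.transform import Rotation as Rn
def cam(n,obs=None):
    p=bot.camera_params(n)
    if n=="wrist":
        T=np.eye(4); T[:3,:3]=Rn.from_euler('xyz',obs["tcp_rot"]).as_matrix(); T[:3,3]=obs["tool_pos"]
        W=np.linalg.inv(T@p["T_tool_cam"]); p["R"]=W[:3,:3]; p["t"]=W[:3,3]
    return p
def proj(p,X):
    c=np.atleast_2d(X)@p["R"].T+p["t"]; s=c[:,:2]/c[:,2:]; s=s*(1+p["k1"]*(s**2).sum(1,keepdims=True))
    return s*[p["fx"],p["fy"]]+[p["cx"],p["cy"]]
def ray(p,uv,z):
    uv=np.atleast_2d(np.array(uv,float)); d=(uv-[p["cx"],p["cy"]])/[p["fx"],p["fy"]]; s=d.copy()
    for _ in range(30): s=d/(1+p["k1"]*(s**2).sum(1,keepdims=True))
    D=np.c_[s,np.ones(len(s))]@p["R"]; C=-p["R"].T@p["t"]
    return C+D*((np.atleast_1d(z)-C[2])/D[:,2])[:,None]
E
python3 - <<'E'
import cv2
from h import *
im=cv2.imread("pics/scene0.png")
cv2.imwrite("pics/c1.png",cv2.resize(im[145:230,170:270],None,fx=7,fy=7,interpolation=cv2.INTER_CUBIC))
cv2.imwrite("pics/c2.png",cv2.resize(im[170:275,245:425],None,fx=4.4,fy=4.4,interpolation=cv2.INTER_CUBIC))
p=cam("scene"); print(ray(p,[[225,184],[215,216],[191,199],[234,160]],[20,8,15,15]))
E
```

```text
[[ 456.27871502 -320.62467211   20.        ]
 [ 567.08069042 -310.83635078    8.        ]
 [ 528.05764013 -400.58904619   15.        ]
 [ 350.12072687 -332.27100972   15.        ]]
```

View pics/c1.png

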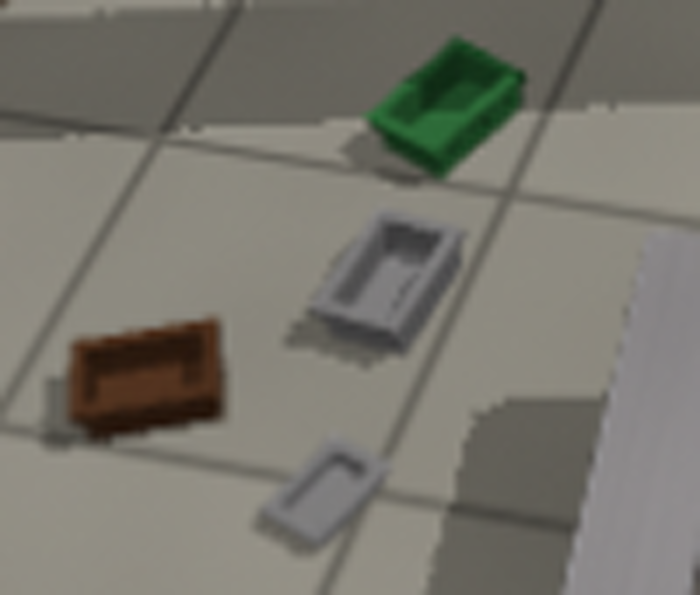

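View pics/c2.png

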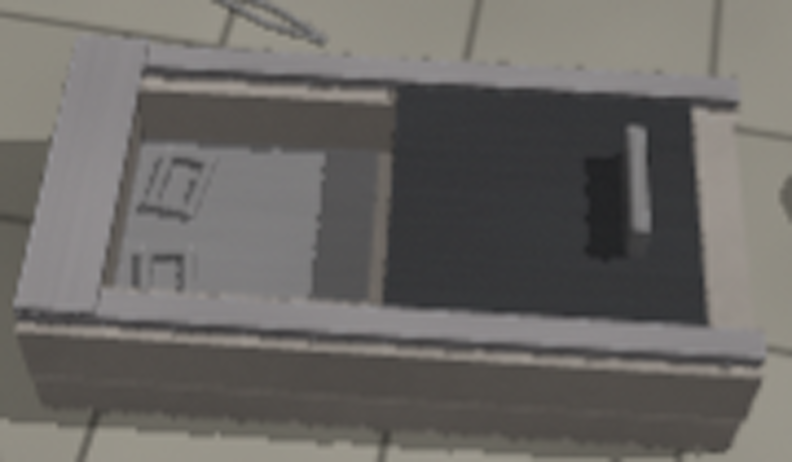

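The crop shows the larger, deeper grey tray at scene pixel (225,184), so that is the mould. The shallow one at (215,216) has thin walls and is smaller. Next I'll get rough poses from the scene picture.

```bash
python3 - <<'E'
from h import *
from scipy.optimize import least_squares
p=cam("scene")
c=np.array([[385,213],[462,232],[400,335],[308,308]])/7+[170,145]
X=ray(p,c,22); print(X[:,:2].round(1), X.mean(0), np.linalg.norm(np.roll(X,-1,0)-X,axis=1), np.arctan2(*(X[0]-X[3])[[1,0]]),np.arctan2(*(X[1]-X[2])[[1,0]]))
# warmer: lip outer -y corners z107, track outer +y corners z102
w=np.array([[80,38],[15,305],[738,80],[765,350]])/4.4+[245,170]
Y=ray(p,w,[107,107,102,102]); print(Y.round(1))
L=np.array([[-105,-215],[105,-215],[-105,195],[105,195]])
f=lambda q:((np.c_[np.cos(q[2])*L[:,0]-np.sin(q[2])*L[:,1]+q[0],np.sin(q[2])*L[:,0]+np.cos(q[2])*L[:,1]+q[1]])-Y[:,:2]).ravel()
r=least_squares(f,[550,0,0]);print(r.x,r.fun.round(1))
E
```

```text
[[ 424.9 -332.4]
 [ 428.7 -295.3]
 [ 489.2 -300.7]
 [ 483.2 -344.6]] [ 456.4990444  -318.23574091   22.        ] [37.28569099 60.82018753 44.35867218 59.51538667] 2.933758447354741 3.052061517884707
[[ 484.8 -180.   107. ]
 [ 678.9 -156.   107. ]
 [ 430.8  222.5  102. ]
 [ 621.3  247.2  102. ]]
[5.52592454e+02 4.33469427e+01 1.35323248e-01] [-7.2 -3.9  6.7  0.5 -8.5 -0.1  9.   3.5]
```

```bash
python3 -m inch '[[[0,-0.3,0,0,0,0,-1],[-0.03,-0.6,0,0,0,0,-1],[-0.06,-0.8,0,0,0,0,-1],[-0.1,-1,0,0,0,0,-1],[-0.1,-1,0,0,0,0,-1],[-0.1,-1,0,0,0,0,-1],[-0.1,-1,0,0,0,0,-1],[-0.1,-1,0,0,0,0,-1],[-0.1,-1,0,0,0,0,-1],[-0.1,-1,0,0,0,0,-1]]]'; python3 - <<'E'
from h import *
o=bot.get_obs(); im=bot.capture("wrist"); cv2.imwrite("pics/w1.png",im[:,:,::-1])
import json; json.dump({k:np.array(v).tolist() for k,v in o.items()},open("w1.json","w"))
E
```

```text
time: 1.35
tool_pos: [403.9, -363.2, 226.8]
tcp_rot: [3.142, -0.0, -1.109]
contact_force: [0.1, -0.2, -0.2]
grip_width: 92.3
```

View pics/w1.png

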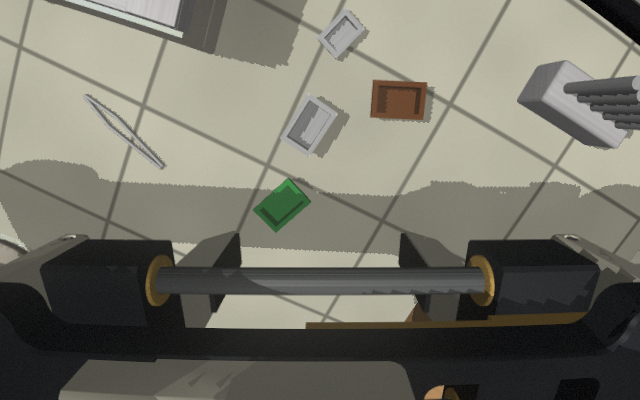

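The wrist picture shows the mould at (311,125), brown at (399,100), green at (282,205), the shallow tray at (342,34), and the warmer's corner at top left. I'll crop the mould for its corners.

```bash
python3 - <<'E'
from h import *
im=cv2.imread("pics/w1.png")
cv2.imwrite("pics/w1c.png",cv2.resize(im[80:170,265:365],None,fx=6,fy=6,interpolation=cv2.INTER_CUBIC))
E
```

```text
(no output)
```

View pics/w1c.png

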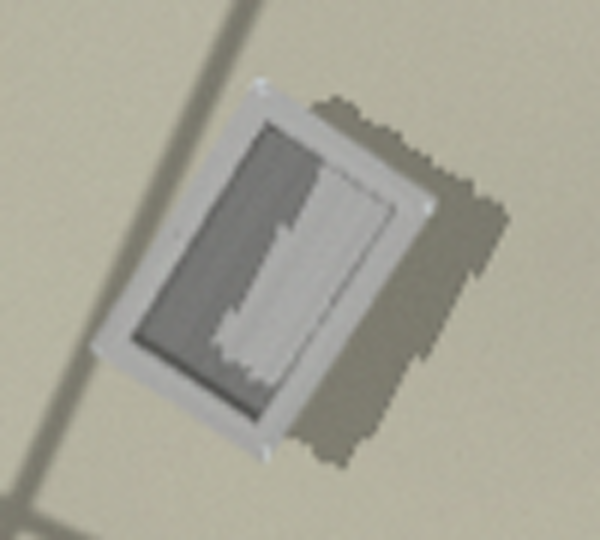

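```bash
python3 - <<'E'
from h import *
import json
o=json.load(open("w1.json")); p=cam("wrist",o)
c=np.array([[260,80],[435,204],[267,458],[95,348]])/6+[265,80]-[.4,.4]
X=ray(p,c,22); print(X[:,:2].round(1), X.mean(0), np.linalg.norm(np.roll(X,-1,0)-X,axis=1), np.arctan2(*(X[0]-X[3])[[1,0]]),np.arctan2(*(X[1]-X[2])[[1,0]]))
m=X.mean(0)
a=[np.arctan2(*(X[0]-X[3])[[1,0]]),np.arctan2(*(X[1]-X[2])[[1,0]])]; print(np.degrees(a),o["tcp_rot"])
E
```

```text
[[ 486.  -307.9]
 [ 480.4 -348.5]
 [ 421.1 -340.8]
 [ 425.7 -300.5]] [ 453.28821024 -324.42422434   22.        ] [41.07825285 59.80123567 40.57356693 60.81664515] -0.12129045384875718 -0.12965954646558006
[-6.9494311  -7.42894479] [3.1415590719546804, -0.0001171559616903739, -1.1094580758287433]
```

The mould measures 60 x 41 mm, close to the given 62 x 42. Its centre is (453,-324) and its long axis is at -0.125 rad. Before grasping I'll look down into the well, because the finger clearance there is tight.

```bash
python3 -m inch '[[[-0.2,-0.2,0,0,0,0.1,-1],[-0.4,-0.4,0,0,0,0.2,-1],[-0.6,-0.6,0,0,0,0.3,-1],[-0.8,-0.8,0,0,0,0.42,-1],[-0.95,-0.95,0,0,0,0.42,-1],[-1,-1,0,0,0,0.42,-1],[-1,-1,0,0,0,0.42,-1],[-1,-1,0,0,0,0.42,-1],[-1,-1,0,0,0,0.42,-1],[-1,-1,0,0,0,0.42,-1]]]'; python3 - <<'E'
from h import *
o=bot.get_obs(); im=bot.capture("wrist"); cv2.imwrite("pics/w2.png",im[:,:,::-1])
import json; json.dump({k:np.array(v).tolist() for k,v in o.items()},open("w2.json","w"))
E
```

```text
time: 2.65
tool_pos: [493.8, -95.7, 226.7]
tcp_rot: [3.141, -0.0, -1.44]
contact_force: [0.4, -0.1, 0.4]
grip_width: 91.6
```

View pics/w2.png

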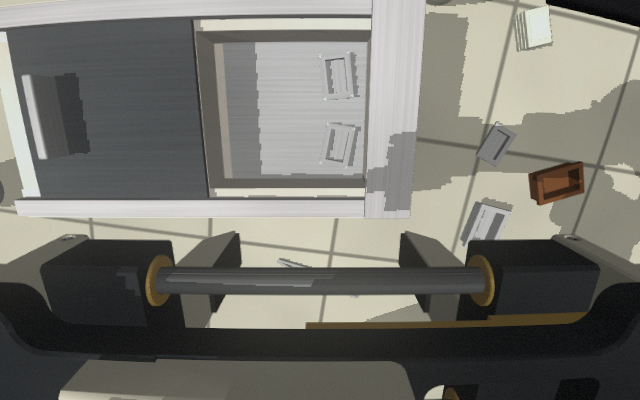

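The wrist view shows the whole well. The hatch edge runs along columns 192–208, the small moulds sit at (338,77) and (340,145), the bar is at (42,117), and the lip spans columns 365–425. I'll zoom in to get corners.

```bash
python3 - <<'E'
from h import *
im=cv2.imread("pics/w2.png")
cv2.imwrite("pics/w2a.png",cv2.resize(im[0:225,180:435],None,fx=3.1,fy=2.66,interpolation=cv2.INTER_CUBIC)[:600,:800])
cv2.imwrite("pics/w2b.png",cv2.resize(im[0:225,0:220],None,fx=3,fy=2.66,interpolation=cv2.INTER_CUBIC)[:600,:800])
E
```

```text
(no output)
```

View pics/w2a.png

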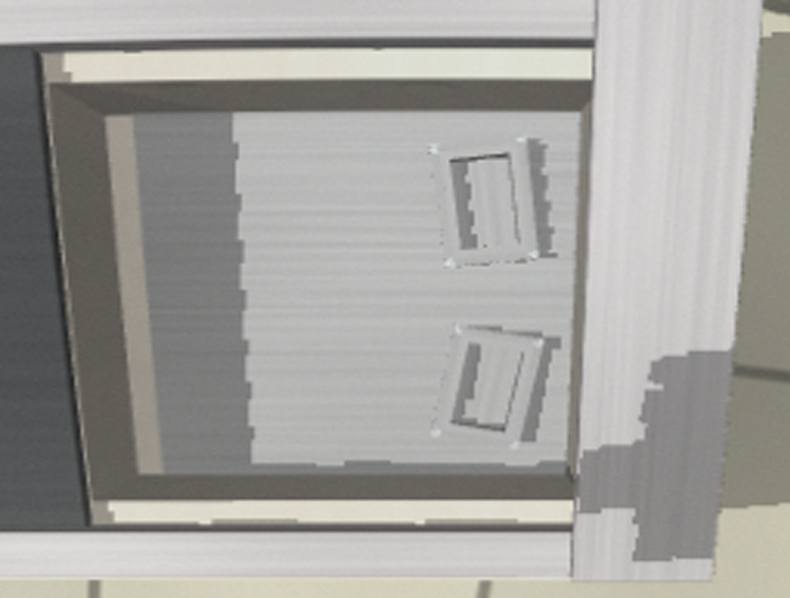

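View pics/w2b.png

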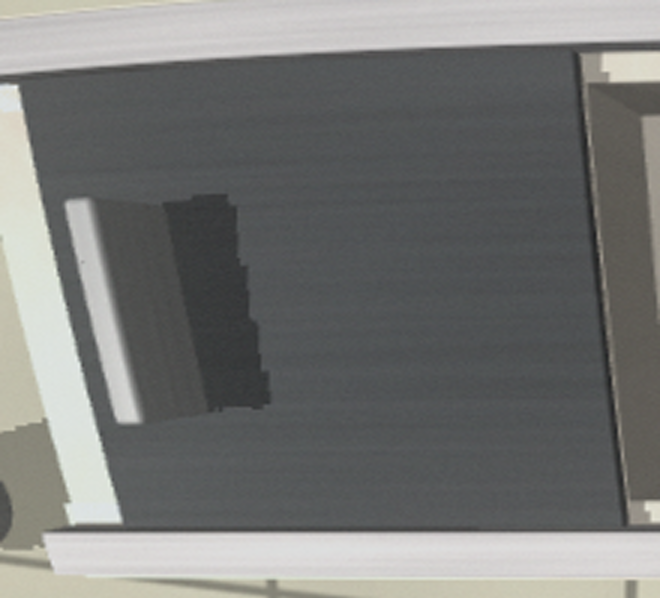

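```bash
python3 - <<'E'
from h import *
import json
o=json.load(open("w2.json")); p=cam("wrist",o)
A=lambda l:np.array(l)/[3.1,2.66]+[180,0]-[.3,.3]
B=lambda l:np.array(l)/[3,2.66]-[.3,.3]
def sh(n,uv,z):
    X=ray(p,uv,z); print(n,X.round(1).tolist()); return X
t=sh("near track outer",np.r_[A([[570,580]]),B([[58,573],[500,578]])],102)
th=[np.arctan2(-(t[0]-t[1])[0],-(t[0]-t[1])[1])]; print("yaw from track: y-dir",-th[0] if 0 else th)
sh("near track inner",np.r_[A([[560,531]]),B([[130,527],[500,530]])],102)
sh("far track inner",np.r_[A([[590,42],[60,48]]),B([[40,80],[500,50]])],102)
sh("lip outer near corner",A([[714,580],[572,578]]),107)
sh("lip inner",A([[594,20]]),107)
sh("floor near/far seam",A([[165,475],[560,475],[133,113],[575,111]]),[40]*4)
sh("hatch edge top",A([[38,50],[90,522]]),98)
sh("bar top corners",B([[66,200],[92,198],[116,422],[142,422]]),126)
a=sh("warm a top",A([[433,149],[521,140],[534,254],[449,263]]),50)
b=sh("warm b top",A([[458,330],[541,342],[515,445],[435,434]]),50)
print(np.linalg.norm(np.roll(a,-1,0)-a,axis=1),np.linalg.norm(np.roll(b,-1,0)-b,axis=1))
E
```

```text
near track outer [[474.2, -143.1, 102.0], [428.8, 219.0, 102.0], [448.9, 55.4, 102.0]]
yaw from track: y-dir [np.float64(-0.12470234779162505)]
near track inner [[492.7, -136.7, 102.0], [452.2, 187.7, 102.0], [468.2, 55.1, 102.0]]
far track inner [[654.9, -118.5, 102.0], [635.4, 27.0, 102.0], [611.6, 202.7, 102.0], [632.0, 55.7, 102.0]]
lip outer near corner [[481.7, -187.8, 107.0], [476.7, -142.6, 107.0]]
lip inner [[659.8, -118.0, 107.0]]
floor near/far seam [[482.4, 5.9, 40.0], [501.7, -143.3, 40.0], [628.9, 25.5, 40.0], [648.3, -124.5, 40.0]]
hatch edge top [[635.1, 34.9, 98.0], [475.5, 13.8, 98.0]]
bar top corners [[571.8, 172.8, 126.0], [573.1, 164.4, 126.0], [499.9, 164.4, 126.0], [500.9, 155.6, 126.0]]
warm a top [[626.1, -78.5, 50.0], [633.2, -107.2, 50.0], [591.8, -118.0, 50.0], [584.5, -89.5, 50.0]]
warm b top [[558.8, -96.1, 50.0], [557.9, -125.8, 50.0], [514.3, -123.2, 50.0], [515.2, -93.6, 50.0]]
[29.52702051 42.86620452 29.43624771 43.06745083] [29.72799537 43.64369351 29.57059547 43.69374746]
```

Warmer fit: yaw 0.128, with the well centre at warmer-aligned coordinates x'=553, y'=-131.5. The floor seams give 147 x 150 mm (given 146 x 150). The hatch edge is 85 mm from the well centre, so the well is uncovered. The small moulds end at about -25 mm, so I'll place the mould at +26 mm. Now to the mould.

```bash
python3 -m inch '[[[0.25,0.08,0,0,0,0.1,-1],[0.5,0.16,0,0,0,0.2,-1],[0.75,0.26,0,0,0,0.3,-1],[0.95,0.34,0.1,0,0,0.326,-1],[1,0.35,0.3,0,0,0.326,-1],[1,0.35,0.5,0,0,0.326,-1],[1,0.35,0.6,0,0,0.326,-1],[1,0.35,0.6,0,0,0.326,-1],[1,0.35,0.6,0,0,0.326,-1],[1,0.35,0.6,0,0,0.326,-1]]]'; python3 - <<'E'
from h import *
o=bot.get_obs(); im=bot.capture("wrist"); cv2.imwrite("pics/w3.png",im[:,:,::-1])
import json; json.dump({k:np.array(v).tolist() for k,v in o.items()},open("w3.json","w"))
p=cam("wrist",o)
a=-.125;R=np.array([[np.cos(a),-np.sin(a)],[np.sin(a),np.cos(a)]])
X=np.c_[np.array([[-31,-21],[31,-21],[31,21],[-31,21]])@R.T+[453.3,-324.4],[22]*4]
print(proj(p,X).round(1).tolist())
E
```

```text
time: 3.95
tool_pos: [451.5, -302.8, 108.0]
tcp_rot: [-3.14, -0.001, -1.695]
contact_force: [-0.2, 0.4, 0.1]
grip_width: 91.6
[[367.0, 233.7], [370.3, 163.8], [319.3, 163.7], [319.4, 233.8]]
```

View pics/w3.png

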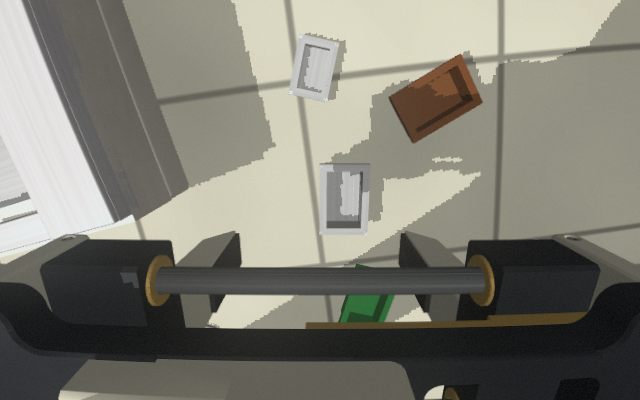

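The predicted corners match the picture to within 1–2 px: (320,163), (370,163), (369,234), (321,234). Now I descend and grip.

```bash
python3 -m inch '[[[0.106,-0.02,0.1,0,0,0,-1],[0.106,-0.02,0.25,0,0,0,-1],[0.106,-0.02,0.4,0,0,0,-1],[0.106,-0.02,0.48,0,0,0,-1],[0.106,-0.02,0.515,0,0,0,-1],[0.106,-0.02,0.515,0,0,0,-0.5],[0.106,-0.02,0.515,0,0,0,1],[0.106,-0.02,0.515,0,0,0,1],[0.106,-0.02,0.515,0,0,0,1],[0.106,-0.02,0.515,0,0,0,1]]]'; python3 - <<'E'
from h import *
for n in ["scene","wrist"]:
    im=bot.capture(n); cv2.imwrite(f"pics/{n}4.png",im[:,:,::-1])
im=cv2.imread("pics/scene4.png"); cv2.imwrite("pics/s4c.png",cv2.resize(im[120:250,150:300],None,fx=4,fy=4))
E
```

```text
time: 5.25
tool_pos: [452.3, -323.9, 3.9]
tcp_rot: [-3.141, -0.0, -1.695]
contact_force: [-0.2, 0.6, -0.0]
grip_width: 46.6
```

View pics/wrist4.png

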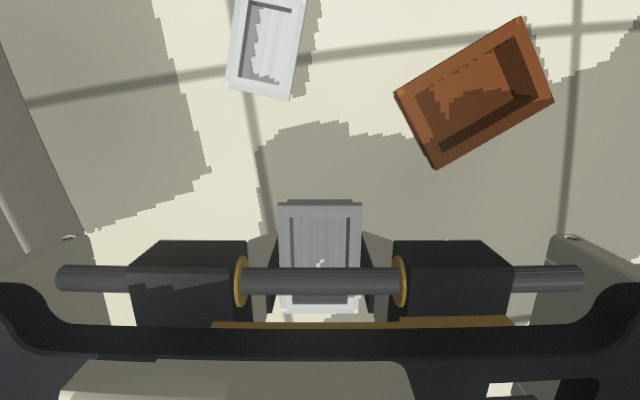

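The fingers straddle the mould, which is centred at (320,255), and are still closing. I'll hold for two rows and then lift.

```bash
python3 -m inch '[[[0,0,0,0,0,0,1],[0,0,0,0,0,0,1],[0,0,-0.05,0,0,0,1],[0,0,-0.2,0,0,0,1],[0,0,-0.4,0,0,0,1],[0,0,-0.6,0,0,0,1],[0,0,-0.8,0,0,0,1],[0,0,-0.85,0,0,0,1],[0,0,-0.85,0,0,0,1],[0,0,-0.85,0,0,0,1]]]'; python3 - <<'E'
from h import *
im=bot.capture("wrist"); cv2.imwrite("pics/w5.png",im[:,:,::-1])
E
```

```text
time: 6.6
tool_pos: [451.6, -323.2, 172.0]
tcp_rot: [3.139, 0.002, -1.695]
contact_force: [-0.2, -0.6, -1.8]
grip_width: 41.5
```

View pics/w5.png

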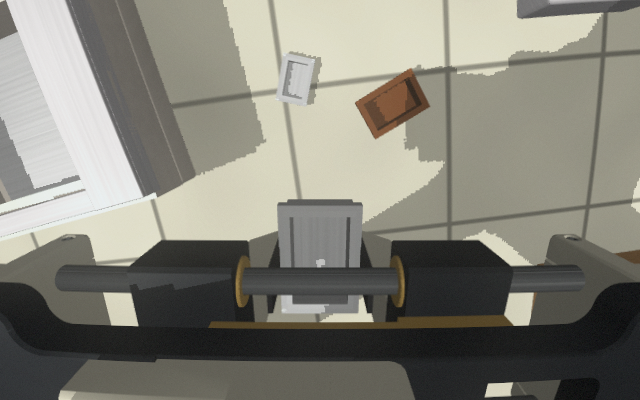

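The mould is held at 41.5 mm wide and level. I'll carry it over the warmer.

```bash
python3 -m inch '[[[-0.15,-0.04,0,0,0,0,1],[-0.35,-0.08,0,0,0,-0.08,1],[-0.55,-0.13,0,0,0,-0.16,1],[-0.75,-0.18,0,0,0,-0.24,1],[-0.92,-0.22,0,0,0,-0.321,1],[-1,-0.24,0,0,0,-0.321,1],[-1,-0.24,0,0,0,-0.321,1],[-1,-0.24,0,0,0,-0.321,1],[-1,-0.24,0,0,0,-0.321,1],[-1,-0.24,0,0,0,-0.321,1]]]' && python3 -m inch '[[[-0.12,-0.06,0,0,0,0,1],[-0.25,-0.13,0,0,0,0,1],[-0.38,-0.2,0,0,0,0,1],[-0.44,-0.24,0,0,0,0,1],[-0.46,-0.247,0,0,0,0,1],[-0.46,-0.247,0,0,0,0,1],[-0.46,-0.247,0.05,0,0,0,1],[-0.46,-0.247,0.1,0,0,0,1],[-0.46,-0.247,0.1,0,0,0,1],[-0.46,-0.247,0.1,0,0,0,1]]]'; python3 - <<'E'
from h import *
import json
o=bot.get_obs(); json.dump({k:np.array(v).tolist() for k,v in o.items()},open("w6.json","w"))
for n in ["wrist","side"]:
    im=bot.capture(n); cv2.imwrite(f"pics/{n}6.png",im[:,:,::-1])
im=cv2.imread("pics/side6.png"); cv2.imwrite("pics/s6c.png",cv2.resize(im[60:290,230:430],None,fx=3,fy=2.6))
E
```

```text
time: 7.9
tool_pos: [524.5, -132.1, 173.7]
tcp_rot: [-3.142, -0.0, -1.444]
contact_force: [0.1, -0.1, -1.7]
grip_width: 41.3
time: 9.15
tool_pos: [562.0, -33.9, 153.6]
tcp_rot: [3.142, -0.0, -1.443]
contact_force: [0.9, 0.2, -1.3]
grip_width: 41.5
```

View pics/wrist6.png

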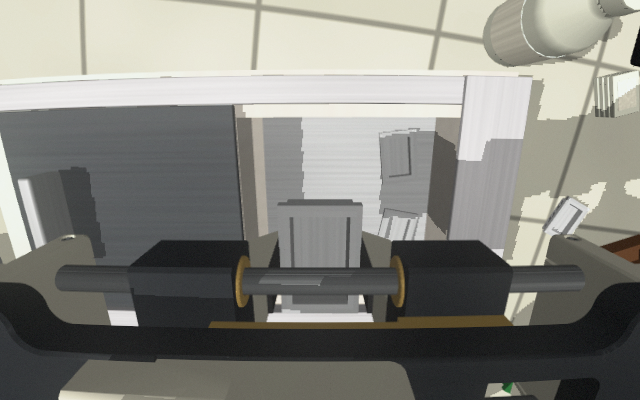

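View pics/s6c.png

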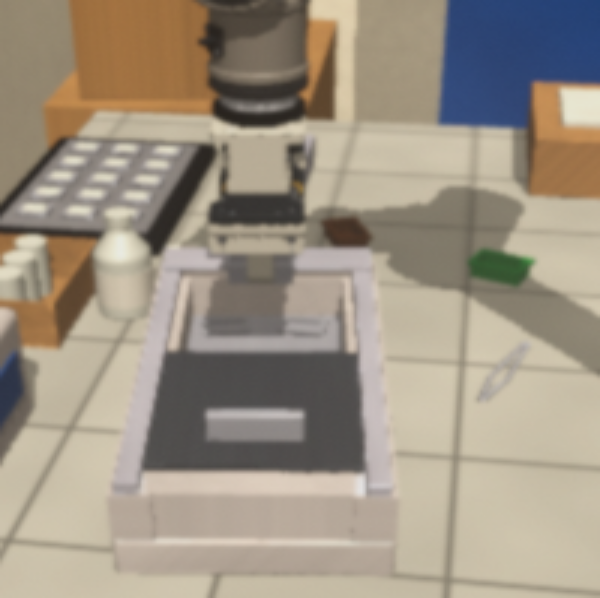

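The mould hangs over the free half. The small mould's left edge is at columns 380–384 and the wall seam is at about 262–267. I'll check both clearances in this view.

```bash
python3 - <<'E'
from h import *
import json
im=cv2.imread("pics/wrist6.png"); cv2.imwrite("pics/w6c.png",cv2.resize(im[95:255,220:470],None,fx=3.2,fy=3.2,interpolation=cv2.INTER_CUBIC))
p=cam("wrist",json.load(open("w6.json")))
c,s=np.cos(.128),np.sin(.128)
def P(x,y,z):
    a,b=553+x,-131.5+y
    return np.array([c*a-s*b,s*a+c*b,z])
n=["floor far L","floor far R","top far L","top far R","wall top L x=40","hatch edge x=40","floor L x20"]
q=proj(p,[P(73,75,40),P(73,-75,40),P(73,75,90),P(73,-75,90),P(40,75,90),P(40,84.7,98),P(20,75,40)])
for a,b in zip(n,q): print(a,b.round(1),((b-[220,95])*3.2).round(0))
E
```

```text
floor far L [263.6 116.3] [140.  68.]
floor far R [433.1 116.6] [682.  69.]
top far L [251.1 117. ] [99. 70.]
top far R [457.9 117.4] [761.  72.]
wall top L x=40 [253.7 162.4] [108. 216.]
hatch edge x=40 [238.  164.2] [ 58. 221.]
floor L x20 [266.5 175.4] [149. 257.]
```

View pics/w6c.png

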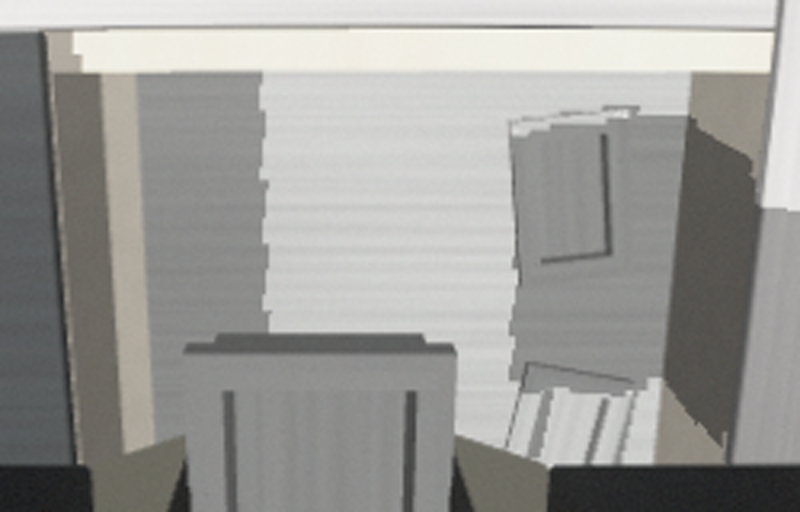

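The predictions fit to within about 2 px. I'll descend to about 4 mm above the expected touchdown at TCP 43.7.

```bash
python3 -m inch '[[[0,0,0.06,0,0,0,1],[0,0,0.14,0,0,0,1],[0,0,0.22,0,0,0,1],[0,0,0.3,0,0,0,1],[0,0,0.37,0,0,0,1],[0,0,0.44,0,0,0,1],[0,0,0.49,0,0,0,1],[0,0,0.52,0,0,0,1],[0,0,0.53,0,0,0,1],[0,0,0.53,0,0,0,1]]]'; python3 - <<'E'
from h import *
im=bot.capture("wrist"); cv2.imwrite("pics/w7.png",im[:,:,::-1])
E
```

```text
time: 10.5
tool_pos: [562.1, -33.8, 47.9]
tcp_rot: [-3.141, -0.0, -1.443]
contact_force: [0.1, 0.4, -0.5]
grip_width: 41.0
```

View pics/w7.png

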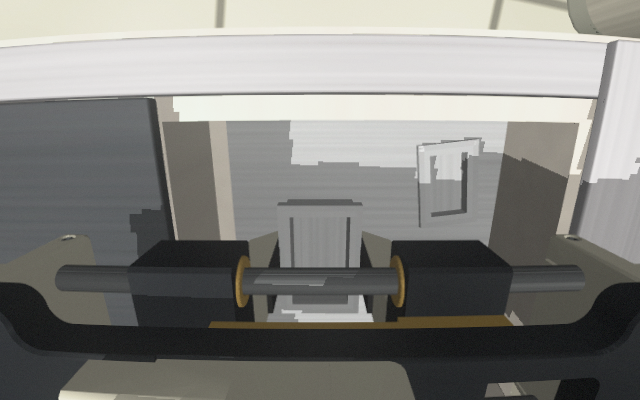

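The mould is clear on both sides, with the small mould at column 418. I'll lower it the last few millimetres.

```bash
python3 -m inch '[[[0,0,0.003,0,0,0,1],[0,0,0.006,0,0,0,1],[0,0,0.009,0,0,0,1],[0,0,0.012,0,0,0,1],[0,0,0.014,0,0,0,1],[0,0,0.016,0,0,0,1],[0,0,0.018,0,0,0,1],[0,0,0.019,0,0,0,1],[0,0,0.02,0,0,0,1],[0,0,0.02,0,0,0,1]]]'
```

```text
time: 11.8
tool_pos: [561.9, -33.8, 43.9]
tcp_rot: [-3.142, -0.0, -1.443]
contact_force: [-1.2, 0.6, 1.4]
grip_width: 41.5
```

```bash
python3 -m inch '[[[0,0,0.001,0,0,0,1],[0,0,0.002,0,0,0,1],[0,0,0.003,0,0,0,1],[0,0,0.003,0,0,0,1],[0,0,0.003,0,0,0,1],[0,0,0.003,0,0,0,1],[0,0,0.003,0,0,0,1],[0,0,0.003,0,0,0,1],[0,0,0.003,0,0,0,1],[0,0,0.003,0,0,0,1]]]'
```

```text
time: 13.05
tool_pos: [561.9, -33.8, 43.8]
tcp_rot: [-3.141, -0.0, -1.443]
contact_force: [-3.9, -0.1, 7.1]
grip_width: 41.6
```

The mould is on the floor, with 7 N up. I'll open by about 4 mm per side and lift straight out.

```bash
python3 -m inch '[[[0,0,-0.001,0,0,0,0],[0,0,-0.001,0,0,0,-0.08],[0,0,-0.001,0,0,0,-0.08],[0,0,-0.001,0,0,0,-0.08],[0,0,-0.02,0,0,0,-0.08],[0,0,-0.05,0,0,0,-0.08],[0,0,-0.1,0,0,0,-0.08],[0,0,-0.2,0,0,0,-0.08],[0,0,-0.35,0,0,0,-0.08],[0,0,-0.5,0,0,0,-0.08]]]'; python3 - <<'E'
from h import *
im=bot.capture("wrist"); cv2.imwrite("pics/w8.png",im[:,:,::-1])
im=bot.capture("scene"); cv2.imwrite("pics/s8.png",cv2.resize(im[165:275,245:425],None,fx=4,fy=4)[:,:,::-1])
E
```

```text
time: 14.3
tool_pos: [561.9, -33.8, 144.7]
tcp_rot: [-3.141, -0.0, -1.443]
contact_force: [-0.0, -0.2, 0.3]
grip_width: 49.8
```

View pics/w8.png

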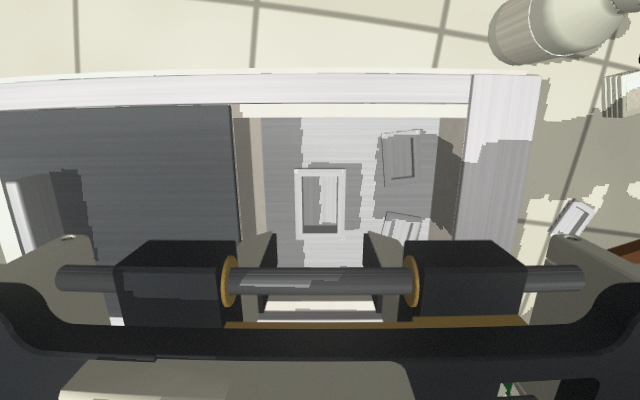

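View pics/s8.png

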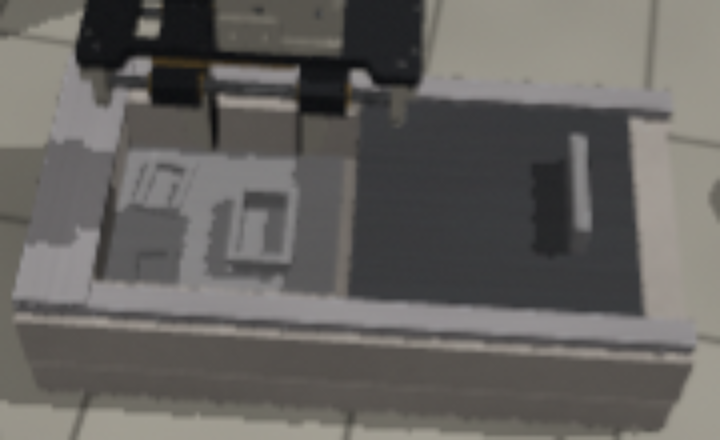

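The mould stands flat and square in the free half at wrist pixel (320,203), and the small moulds haven't moved. Next I'll shut the fingers, turn 90° so the +y push is along tool y, and go behind the bar at height.

```bash
python3 -m inch '[[[0,0,-0.15,0,0,0,0],[-0.1,0,-0.25,0,0,-0.1,0.5],[-0.3,0,-0.25,0,0,-0.3,1],[-0.5,0,-0.25,0,0,-0.5,1],[-0.7,0,-0.25,0,0,-0.7,1],[-0.9,0,-0.25,0,0,-0.9,1],[-1,0,-0.25,0,0,-1,1],[-1,0,-0.25,0,0,-1,1],[-1,0,-0.25,0,0,-1,1],[-1,0,-0.25,0,0,-1,1]]]' && python3 -m inch '[[[-0.03,-0.03,0,0,0,-0.2,1],[-0.06,-0.06,0,0,0,-0.4,1],[-0.091,-0.091,0,0,0,-0.6,1],[-0.091,-0.091,0,0,0,-0.8,1],[-0.091,-0.091,0,0,0,-1,1],[-0.091,-0.091,0,0,0,-1,1],[-0.091,-0.091,0,0,0,-1,1],[-0.091,-0.091,0,0,0,-1,1],[-0.091,-0.091,0,0,0,-1,1],[-0.091,-0.091,0,0,0,-1,1]]]'; python3 - <<'E'
from h import *
im=bot.capture("side"); cv2.imwrite("pics/s9.png",cv2.resize(im[60:290,230:430],None,fx=3,fy=2.6)[:,:,::-1])
im=bot.capture("wrist"); cv2.imwrite("pics/w9.png",im[:,:,::-1])
E
```

```text
time: 15.65
tool_pos: [536.6, 163.5, 193.0]
tcp_rot: [3.141, -0.0, -0.66]
contact_force: [-0.7, 0.2, -0.3]
grip_width: 0.2
time: 16.9
tool_pos: [533.1, 190.1, 193.1]
tcp_rot: [3.141, -0.0, 0.128]
contact_force: [-0.5, 0.5, -0.3]
grip_width: 0.3
```

View pics/s9.png

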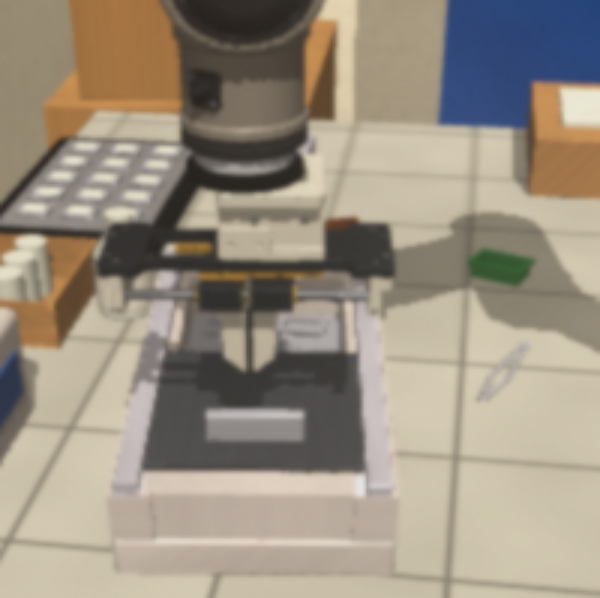

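View pics/w9.png

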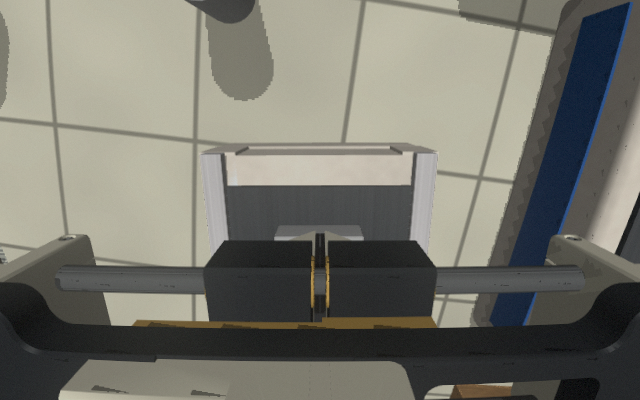

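The bar's top far edge is at row 226, columns 276–362, centred on the tool. I'll check how far behind it the fingers are.

```bash
python3 - <<'E'
from h import *
o=bot.get_obs(); p=cam("wrist",o); X=ray(p,[[276,226],[362,226],[319,226]],126)
c,s=np.cos(.128),np.sin(.128)
f=lambda X:np.c_[c*X[:,0]+s*X[:,1]-553,-s*X[:,0]+c*X[:,1]+131.5]
print(f(X).round(1), f(np.array([o["tool_pos"]])).round(1))
E
python3 - <<'E'
import cv2
im=cv2.imread("pics/w9.png"); cv2.imwrite("pics/w9c.png",cv2.resize(im[140:260,190:450],None,fx=3,fy=3,interpolation=cv2.INTER_CUBIC))
E
```

```text
[[-35.  239.1]
 [ 34.4 238.9]
 [ -0.3 239. ]] [[  0.  252.1]]
```

View pics/w9c.png

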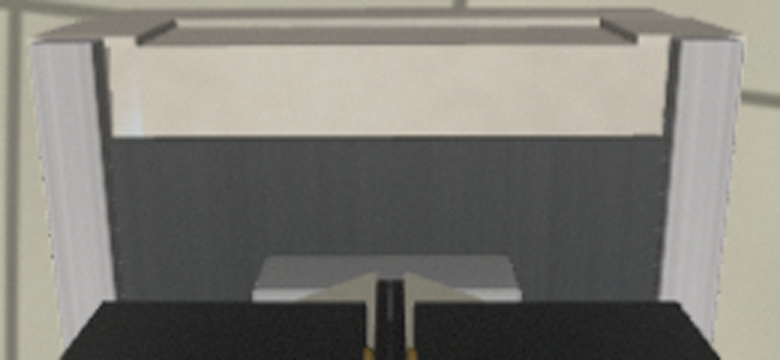

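```bash
python3 - <<'E'
from h import *
o=bot.get_obs(); p=cam("wrist",o); X=ray(p,[[319,225],[319,236.5],[319,185.3]],[98,126,98])
c,s=np.cos(.128),np.sin(.128)
print(np.c_[c*X[:,0]+s*X[:,1]-553,-s*X[:,0]+c*X[:,1]+131.5].round(1))
E
```

```text
[[ -0.3 229.2]
 [ -0.3 229.9]
 [ -0.3 266.1]]
```

The bar's +y face is at 229.5 mm, so there is 13 mm of clearance to the finger side. The hatch origin is 176 mm from the well centre, which is consistent. I'll descend behind the bar and close up to it.

```bash
python3 -m inch '[[[0,0,0.1,0,0,0,1],[0,0,0.22,0,0,0,1],[0,0,0.34,0,0,0,1],[0,0,0.42,0,0,0,1],[0,0,0.445,0,0,0,1],[0,0,0.445,0,0,0,1],[0,0.02,0.445,0,0,0,1],[0,0.04,0.445,0,0,0,1],[0,0.04,0.445,0,0,0,1],[0,0.04,0.445,0,0,0,1]]]'
python3 -m inch '[[[0,0.015,0,0,0,0,1],[0,0.03,0,0,0,0,1],[0,0.06,0,0,0,0,1],[0,0.12,0,0,0,0,1],[0,0.18,0,0,0,0,1],[0,0.24,0,0,0,0,1],[0,0.3,0,0,0,0,1],[0,0.36,0,0,0,0,1],[0,0.4,0,0,0,0,1],[0,0.4,0,0,0,0,1]]]'
python3 - <<'E'
from h import *
im=bot.capture("scene"); cv2.imwrite("pics/s10.png",cv2.resize(im[165:275,245:425],None,fx=4,fy=4)[:,:,::-1])
E
```

```text
time: 18.25
tool_pos: [534.2, 182.1, 104.3]
tcp_rot: [3.142, -0.0, 0.128]
contact_force: [0.1, 0.3, 0.1]
grip_width: 0.7
time: 19.5
tool_pos: [544.2, 101.5, 104.0]
tcp_rot: [3.14, 0.001, 0.127]
contact_force: [-0.2, -0.1, -0.8]
grip_width: 0.5
```

View pics/s10.png

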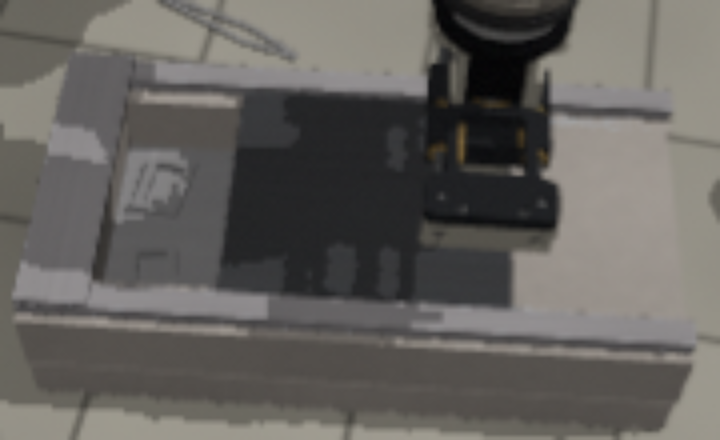

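The hatch slid as intended and now covers the mould, and the small moulds are undisturbed. Its origin is about 101 mm from the well centre. I'll push another 70 mm, still short of the earliest possible seal position.

```bash
python3 -m inch '[[[0,0.02,0,0,0,0,1],[0,0.06,0,0,0,0,1],[0,0.11,0,0,0,0,1],[0,0.16,0,0,0,0,1],[0,0.21,0,0,0,0,1],[0,0.26,0,0,0,0,1],[0,0.3,0,0,0,0,1],[0,0.32,0,0,0,0,1],[0,0.34,0,0,0,0,1],[0,0.35,0,0,0,0,1]]]'
python3 - <<'E'
from h import *
im=bot.capture("wrist"); cv2.imwrite("pics/w11.png",im[:,:,::-1])
E
```

```text
time: 20.8
tool_pos: [553.1, 33.3, 104.0]
tcp_rot: [3.142, 0.0, 0.128]
contact_force: [-2.0, 4.0, -1.8]
grip_width: 0.5
```

View pics/w11.png

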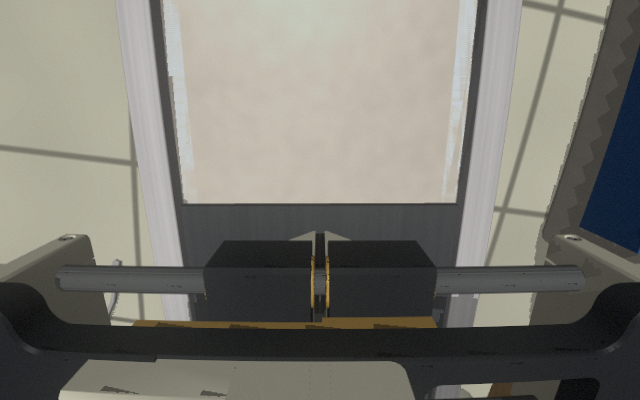

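The bar reads 4.2 N, which is the track friction. The trailing edge is at row 204. I'll check the position before creeping.

```bash
python3 - <<'E'
from h import *
o=bot.get_obs(); p=cam("wrist",o); X=ray(p,[[319,204]],98)
c,s=np.cos(.128),np.sin(.128)
print((-s*X[0,0]+c*X[0,1]+131.5-90).round(1))
E
cat > f.py <<'E'
from h import *
o=bot.get_obs(); f=o["contact_force"]; t=o["tool_pos"]; c,s=np.cos(.128),np.sin(.128)
print("Fy %.2f  tcp_y %.2f  t %.2f"%(-s*f[0]+c*f[1], -s*t[0]+c*t[1]+131.5,o["time"]))
E
python3 -m inch '[[[0,0.005,0,0,0,0,1],[0,0.01,0,0,0,0,1],[0,0.015,0,0,0,0,1],[0,0.02,0,0,0,0,1],[0,0.025,0,0,0,0,1],[0,0.03,0,0,0,0,1],[0,0.035,0,0,0,0,1],[0,0.04,0,0,0,0,1],[0,0.042,0,0,0,0,1],[0,0.044,0,0,0,0,1]]]'; python3 f.py
```

```text
27.6
time: 22.1
tool_pos: [554.4, 24.6, 104.1]
tcp_rot: [3.142, -0.0, 0.128]
contact_force: [-1.9, 4.0, -1.5]
grip_width: 0.3
Fy 4.25  tcp_y 85.18  t 22.10
```

Camera puts the hatch origin at 27.6 before that move, so it's now about 19–22. The force is still 4.2 N. From here I creep 2 mm per call.

```bash
python3 -m inch '[[[0,0.001,0,0,0,0,1],[0,0.002,0,0,0,0,1],[0,0.003,0,0,0,0,1],[0,0.004,0,0,0,0,1],[0,0.005,0,0,0,0,1],[0,0.006,0,0,0,0,1],[0,0.007,0,0,0,0,1],[0,0.008,0,0,0,0,1],[0,0.009,0,0,0,0,1],[0,0.01,0,0,0,0,1]]]'; python3 f.py
```

```text
time: 23.35
tool_pos: [554.7, 22.7, 104.1]
tcp_rot: [3.141, -0.0, 0.128]
contact_force: [-1.4, 3.4, -2.9]
grip_width: 0.3
Fy 3.57  tcp_y 83.18  t 23.35
```

```bash
python3 -m inch '[[[0,0.001,0,0,0,0,1],[0,0.002,0,0,0,0,1],[0,0.003,0,0,0,0,1],[0,0.004,0,0,0,0,1],[0,0.005,0,0,0,0,1],[0,0.006,0,0,0,0,1],[0,0.007,0,0,0,0,1],[0,0.008,0,0,0,0,1],[0,0.009,0,0,0,0,1],[0,0.01,0,0,0,0,1]]]'; python3 f.py
```

```text
time: 24.6
tool_pos: [554.9, 20.7, 104.1]
tcp_rot: [3.141, -0.0, 0.128]
contact_force: [-1.6, 4.1, -2.2]
grip_width: 0.7
Fy 4.27  tcp_y 81.20  t 24.60
```

```bash
python3 -m inch '[[[0,0.001,0,0,0,0,1],[0,0.002,0,0,0,0,1],[0,0.003,0,0,0,0,1],[0,0.004,0,0,0,0,1],[0,0.005,0,0,0,0,1],[0,0.006,0,0,0,0,1],[0,0.007,0,0,0,0,1],[0,0.008,0,0,0,0,1],[0,0.009,0,0,0,0,1],[0,0.01,0,0,0,0,1]]]'; python3 f.py
```

```text
time: 25.85
tool_pos: [555.2, 18.7, 104.1]
tcp_rot: [3.141, -0.0, 0.128]
contact_force: [-0.3, 4.1, -2.4]
grip_width: 0.6
Fy 4.06  tcp_y 79.19  t 25.85
```

```bash
python3 -m inch '[[[0,0.001,0,0,0,0,1],[0,0.002,0,0,0,0,1],[0,0.003,0,0,0,0,1],[0,0.004,0,0,0,0,1],[0,0.005,0,0,0,0,1],[0,0.006,0,0,0,0,1],[0,0.007,0,0,0,0,1],[0,0.008,0,0,0,0,1],[0,0.009,0,0,0,0,1],[0,0.01,0,0,0,0,1]]]'; python3 f.py
```

```text
time: 27.1
tool_pos: [555.5, 16.7, 104.1]
tcp_rot: [3.141, -0.0, 0.128]
contact_force: [-1.0, 3.9, -3.1]
grip_width: 0.4
Fy 4.01  tcp_y 77.18  t 27.10
```

```bash
python3 -m inch '[[[0,0.001,0,0,0,0,1],[0,0.002,0,0,0,0,1],[0,0.003,0,0,0,0,1],[0,0.004,0,0,0,0,1],[0,0.005,0,0,0,0,1],[0,0.006,0,0,0,0,1],[0,0.007,0,0,0,0,1],[0,0.008,0,0,0,0,1],[0,0.009,0,0,0,0,1],[0,0.01,0,0,0,0,1]]]'; python3 f.py
```

```text
time: 28.35
tool_pos: [555.7, 14.8, 104.1]
tcp_rot: [3.141, -0.0, 0.128]
contact_force: [-1.0, 5.1, -2.1]
grip_width: 0.8
Fy 5.14  tcp_y 75.20  t 28.35
```

The force rose slightly to 5.1 N, so I'll go half as far this time.

```bash
python3 -m inch '[[[0,0.001,0,0,0,0,1],[0,0.001,0,0,0,0,1],[0,0.002,0,0,0,0,1],[0,0.002,0,0,0,0,1],[0,0.003,0,0,0,0,1],[0,0.003,0,0,0,0,1],[0,0.004,0,0,0,0,1],[0,0.004,0,0,0,0,1],[0,0.005,0,0,0,0,1],[0,0.005,0,0,0,0,1]]]'; python3 f.py
```

```text
time: 29.6
tool_pos: [555.8, 13.8, 104.1]
tcp_rot: [3.141, -0.0, 0.128]
contact_force: [-0.2, 4.0, -3.2]
grip_width: 0.4
Fy 3.97  tcp_y 74.19  t 29.60
```

Only noise, so I go back to 2 mm steps.

```bash
python3 -m inch '[[[0,0.001,0,0,0,0,1],[0,0.002,0,0,0,0,1],[0,0.003,0,0,0,0,1],[0,0.004,0,0,0,0,1],[0,0.005,0,0,0,0,1],[0,0.006,0,0,0,0,1],[0,0.007,0,0,0,0,1],[0,0.008,0,0,0,0,1],[0,0.009,0,0,0,0,1],[0,0.01,0,0,0,0,1]]]'; python3 f.py
```

```text
time: 30.85
tool_pos: [556.1, 11.8, 104.1]
tcp_rot: [3.141, -0.0, 0.128]
contact_force: [0.4, 4.1, -0.9]
grip_width: 0.4
Fy 4.05  tcp_y 72.20  t 30.85
```

```bash
python3 -m inch '[[[0,0.001,0,0,0,0,1],[0,0.002,0,0,0,0,1],[0,0.003,0,0,0,0,1],[0,0.004,0,0,0,0,1],[0,0.005,0,0,0,0,1],[0,0.006,0,0,0,0,1],[0,0.007,0,0,0,0,1],[0,0.008,0,0,0,0,1],[0,0.009,0,0,0,0,1],[0,0.01,0,0,0,0,1]]]'; python3 f.py
```

```text
time: 32.1
tool_pos: [556.3, 9.8, 104.1]
tcp_rot: [3.141, -0.0, 0.128]
contact_force: [0.1, 3.7, -0.3]
grip_width: 0.6
Fy 3.64  tcp_y 70.18  t 32.10
```

```bash
python3 -m inch '[[[0,0.001,0,0,0,0,1],[0,0.002,0,0,0,0,1],[0,0.003,0,0,0,0,1],[0,0.004,0,0,0,0,1],[0,0.005,0,0,0,0,1],[0,0.006,0,0,0,0,1],[0,0.007,0,0,0,0,1],[0,0.008,0,0,0,0,1],[0,0.009,0,0,0,0,1],[0,0.01,0,0,0,0,1]]]'; python3 f.py
```

```text
time: 33.35
tool_pos: [556.6, 7.8, 104.1]
tcp_rot: [3.141, -0.0, 0.128]
contact_force: [-0.6, 4.0, -0.2]
grip_width: -0.1
Fy 4.04  tcp_y 68.19  t 33.35
```

```bash
python3 -m inch '[[[0,0.001,0,0,0,0,1],[0,0.002,0,0,0,0,1],[0,0.003,0,0,0,0,1],[0,0.004,0,0,0,0,1],[0,0.005,0,0,0,0,1],[0,0.006,0,0,0,0,1],[0,0.007,0,0,0,0,1],[0,0.008,0,0,0,0,1],[0,0.009,0,0,0,0,1],[0,0.01,0,0,0,0,1]]]'; python3 f.py
```

```text
time: 34.6
tool_pos: [556.9, 5.8, 104.1]
tcp_rot: [3.141, -0.0, 0.128]
contact_force: [0.7, 3.8, -0.6]
grip_width: 0.7
Fy 3.66  tcp_y 66.20  t 34.60
```

```bash
python3 -m inch '[[[0,0.001,0,0,0,0,1],[0,0.002,0,0,0,0,1],[0,0.003,0,0,0,0,1],[0,0.004,0,0,0,0,1],[0,0.005,0,0,0,0,1],[0,0.006,0,0,0,0,1],[0,0.007,0,0,0,0,1],[0,0.008,0,0,0,0,1],[0,0.009,0,0,0,0,1],[0,0.01,0,0,0,0,1]]]'; python3 f.py
```

```text
time: 35.85
tool_pos: [557.1, 3.8, 104.1]
tcp_rot: [3.141, -0.0, 0.128]
contact_force: [0.8, 4.2, 0.1]
grip_width: 0.3
Fy 4.09  tcp_y 64.19  t 35.85
```

```bash
python3 -m inch '[[[0,0.001,0,0,0,0,1],[0,0.002,0,0,0,0,1],[0,0.003,0,0,0,0,1],[0,0.004,0,0,0,0,1],[0,0.005,0,0,0,0,1],[0,0.006,0,0,0,0,1],[0,0.007,0,0,0,0,1],[0,0.008,0,0,0,0,1],[0,0.009,0,0,0,0,1],[0,0.01,0,0,0,0,1]]]'; python3 f.py
```

```text
time: 37.1
tool_pos: [557.2, 3.0, 104.2]
tcp_rot: [-3.14, -0.0, 0.128]
contact_force: [1.5, 9.8, 0.4]
grip_width: 0.2
Fy 9.53  tcp_y 63.32  t 37.10
```

Contact: 9.5 N, so about 5.5 N on the seal. The TCP lags the command, which puts the combined stiffness at about 2.7 N per commanded mm. I'll add 1.4 mm.

```bash
python3 -m inch '[[[0,0.001,0,0,0,0,1],[0,0.002,0,0,0,0,1],[0,0.003,0,0,0,0,1],[0,0.004,0,0,0,0,1],[0,0.005,0,0,0,0,1],[0,0.006,0,0,0,0,1],[0,0.007,0,0,0,0,1],[0,0.007,0,0,0,0,1],[0,0.007,0,0,0,0,1],[0,0.007,0,0,0,0,1]]]'; python3 f.py
```

```text
time: 38.35
tool_pos: [557.3, 2.4, 104.2]
tcp_rot: [-3.139, -0.0, 0.128]
contact_force: [1.8, 12.3, 1.9]
grip_width: 0.8
Fy 11.94  tcp_y 62.71  t 38.35
```

That reads 11.9 N at the bar, about 8 N on the seal. I'll add 0.8 mm and then hold for over a second.

```bash
python3 -m inch '[[[0,0.001,0,0,0,0,1],[0,0.002,0,0,0,0,1],[0,0.003,0,0,0,0,1],[0,0.004,0,0,0,0,1],[0,0.004,0,0,0,0,1],[0,0.004,0,0,0,0,1],[0,0.004,0,0,0,0,1],[0,0.004,0,0,0,0,1],[0,0.004,0,0,0,0,1],[0,0.004,0,0,0,0,1]]]'; python3 f.py
```

```text
time: 39.6
tool_pos: [557.4, 2.0, 104.1]
tcp_rot: [-3.138, -0.0, 0.128]
contact_force: [0.9, 13.3, 1.3]
grip_width: 0.4
Fy 13.08  tcp_y 62.33  t 39.60
```

```bash
python3 -m inch '[[[0,0.001,0,0,0,0,1],[0,0.002,0,0,0,0,1],[0,0.002,0,0,0,0,1],[0,0.002,0,0,0,0,1],[0,0.002,0,0,0,0,1],[0,0.002,0,0,0,0,1],[0,0.002,0,0,0,0,1],[0,0.002,0,0,0,0,1],[0,0.002,0,0,0,0,1],[0,0.002,0,0,0,0,1]]]'; python3 f.py
```

```text
time: 40.85
tool_pos: [557.4, 1.8, 104.2]
tcp_rot: [-3.138, 0.0, 0.128]
contact_force: [0.7, 15.0, 2.2]
grip_width: 0.5
Fy 14.74  tcp_y 62.11  t 40.85
```

It held at 14.7 N at the bar, about 10.5 N on the seal, for 1.1 s. I'll back off gently and lift away.

```bash
python3 -m inch '[[[0,-0.005,0,0,0,0,1],[0,-0.01,0,0,0,0,1],[0,-0.015,0,0,0,0,1],[0,-0.025,0,0,0,0,1],[0,-0.05,0,0,0,0,1],[0,-0.1,0,0,0,0,1],[0,-0.15,-0.1,0,0,0,1],[0,-0.15,-0.3,0,0,0,1],[0,-0.15,-0.5,0,0,0,1],[0,-0.15,-0.6,0,0,0,1]]]'; python3 f.py;python3 - <<'E'
from h import *
o=bot.get_obs(); im=bot.capture("wrist"); cv2.imwrite("pics/w12.png",im[:,:,::-1])
im=bot.capture("scene"); cv2.imwrite("pics/s12.png",im[:,:,::-1])
E
```

```text
time: 42.1
tool_pos: [554.4, 29.5, 226.5]
tcp_rot: [3.141, -0.003, 0.128]
contact_force: [0.4, -0.2, -0.4]
grip_width: 0.5
Fy -0.25  tcp_y 90.00  t 42.10
```

View pics/w12.png

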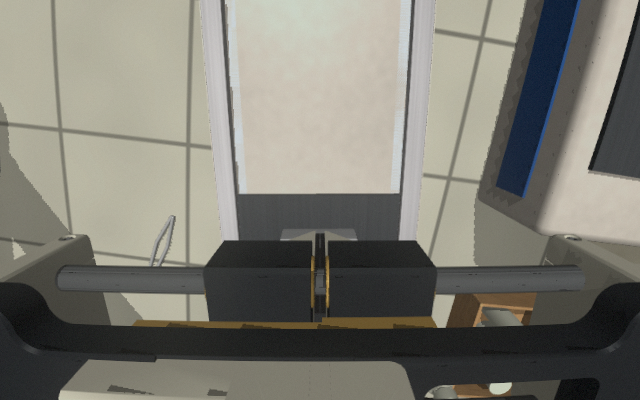

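View pics/s12.png

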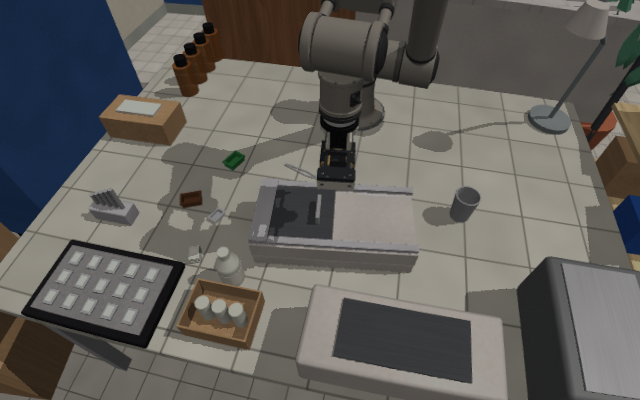

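The hatch is shut under the lip, with the bar at (318,208) in the scene view. The fingers are clear at 226 mm, and the bench items are at their original pixels. I'll do one check of the hatch position and hand in.

```bash
python3 - <<'E'
from h import *
o=bot.get_obs(); p=cam("wrist",o); X=ray(p,[[319,194]],98)
c,s=np.cos(.128),np.sin(.128)
print("hatch origin rel well",(-s*X[0,0]+c*X[0,1]+131.5-90).round(1), o["time"])
a=cv2.imread("pics/scene0.png").astype(int); b=cv2.imread("pics/s12.png").astype(int)
for n,(u,v) in dict(shallow=(215,216),brown=(191,199),green=(234,160),forceps=(302,171),cass=(195,254),bottle=(228,265),beaker=(464,204)).items():
    print(n, np.abs(a-b)[v-12:v+12,u-14:u+14].mean().round(1))
print(bot.close_job())
E
```

```text
hatch origin rel well -3.0 42.2
shallow 15.9
brown 22.0
green 15.4
forceps 6.7
cass 22.6
bottle 2.6
beaker 1.8
the job is handed in; nothing more can be done
None
```

The large steel mould is in the free half of the well, the hatch is shut against the seal, and I handed the job in at 42 s.

- **Mould:** I chose the larger, deeper grey tray and gripped it across its 42 mm width. I set it down at about 26 mm to the +y side of the well's centre, with 7 N of contact before letting go. The wrist picture afterwards showed it flat, with the two small moulds where they had been. The hatch now covers all three, so I could not see them again after the push.
- **Hatch:** The track resisted with about 4 N, and the seal was met about 3 mm past the well's centre on the -y side. I raised the push to 11.9, 13.1 and then 14.7 N at the bar. That is roughly 8, 9 and 10.5 N on the seal, with the last held for about 1.1 s and well under the 16 N crush limit. I then backed off slowly.
- **After release:** The wrist picture put the hatch origin 3.0 mm beyond the well's centre, within the expected 10 mm beyond to 16 mm short. The force was about zero and the fingers were clear at 226 mm.
- **Check that disagreed:** An automatic before-and-after picture comparison showed differences around the shallow, brown and green trays and the cassettes. I put this down to the arm's shadow having moved, since by eye they sit at their original pixels, but I did not measure them again. The bottle and beaker were almost unchanged, and the forceps nearly so.

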